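# Set a crank and feeler for a chainring runout check

## Robot

A 7-joint arm with a two-finger parallel gripper is mounted at the origin on the work surface. World frame = base frame: x ahead of the robot, y to its left, z up, the work surface at z = 0. Lengths are in m, angles in rad, forces in N, time in s.
With the tool pointing down it reaches from about 0.425 to 0.875 m from the base axis. Payload 8.4 kg.
Tool frame: the origin (TCP) lies at the very end of the fingers, on their centre line; the grasp point (between the pads) lies 19 mm behind it; z points along the fingers, y is the line along which they close (so a half turn about z gives the same grasp; the last joint's range is limited). The gripper opens to 87 mm and grips with 3 to 60 N. Pads are 19 mm wide; open, the fingers measure 117 mm over their backs; the gripper's body (75 mm by 190 mm) begins 51 mm behind the grasp point.
Start: joints at [-1.42, 0.333, 0.04, 1.465, -0.013, 1.343, -0.059], TCP at [0.161, 0.63, 0.223] pointing down, gripper open.
Joint ranges: [-2.58, 2.58], [-0.38, 2.09], [-1.3, 1.39], [0.25, 2.4], [-1.5, 4.64], [0.08, 2.09], [-2.65, 2.65]. Speed limits (rad/s): [2.22, 2.22, 2.79, 2.79, 3.14, 3.14, 3.14].

## Interface

Orientations are given as a unit quaternion [x, y, z, w].
In Python, from bench import env, cams, ticket gives the robot as it stands. The module is installed in compiled form; this text tells all that it offers.
- The arm moves only by the shell command python3 -m crank 'ROWS' [FORCE]. ROWS is a JSON object of lists of equal length, an entry for each row: "grip": the opening, from 0 (shut) to 1 (fully open); "slide": the shift along the tool's x, y, z in m, a list of three; "delta_rot": the turn, a rotation vector about the tool's x, y, z in rad, a list of three. A call has 1 to 10 rows; each row is the pose to reach, as a shift and turn from the pose commanded when the call began, along the tool's axes at that moment; what a row does not reach only later rows make up. A row lasts 1/8 s, in which the tool goes at most 62.5 mm and 10.7 degrees, less where a joint would pass 70% of its speed; a pose out of reach is approached as far as the arm can. A call with a gripper value outside its range is refused whole. The fingers move at their own pace and stop on an object; FORCE is the grip in N (left out, the last holds). Time passes only in rows, so rows that repeat a pose let the fingers close. It gives the time, the measured TCP pose, the force, the opening and the grip force at its end, in the units of the state.
- env.get_state(): the state, without advancing time (a new reading comes with each control period).
- cams.camera(name): name is "scene" or "top" or "wrist"; returns (picture, depth): 420x560x3 uint8, red, green, blue; 420x560 float32, m along the optical axis (not along the pixel's ray), 0 where there is no reading.
- cams.camera_params(name): a dict with "fx", "fy", "cx", "cy" (pixels), "k1" (the pictures are not rectified: a ray, as slopes to the right and down, at radius r is drawn at 1 + k1 r^2 times it, then the intrinsics apply), "view" (4x4, takes a point from world to camera coordinates). Camera axes: x right, y down, z forward; pixel columns grow to the right and rows downward; lengths in m; the calibration is good to about 2 mm. A picture is of the moment at which its call begins: read the wrist's pose just before it. camera_params takes no time and is no camera call; for the wrist camera it gives the pose at the moment of the call.
- ticket.close_job(): hands the job in; it is judged then, once.
Trained networks look in the newest picture that a camera, given by its name, has taken for a name from the list of things; names that differ only in an ending like _2 or _b are one class to them, and where a whole thing is asked for, a point or a joint stands for the part that bears it (a point fixed in the world has none). Each returns a list of dicts, best first, with "conf" (0 to 1); they miss things now and then, are a little off and sometimes report something else, mostly with a low value. They report only what shows in the picture. A call takes as long as a camera call.
- cams.masks_of(camera, label): "mask" (420x560 bool, what is visible of it) and "extent" ([centre column, centre row, width, height] in pixels, round what is visible of it).
- cams.pinpoint(camera, label): "pixel" ([row, column] in pixels: a listed point, or the origin of a listed thing).
The state is a dict: "time": time; "joint_positions": joint angles; "joint_vel": joint speeds; "joint_torque": joint torques, N m; "tcp_pos": TCP position; "eef_rot": TCP orientation; "ft_force": force on the tool from outside, world axes, zero at the start; "torque": the same for the moment, N m; "finger_gap": finger opening in m; "gripper_force": force on a finger pad.
Only numpy, scipy, OpenCV 4.12 (cv2) and the standard library are available. Lean on these libraries where they do the work, as an engineer would, in place of code of your own. Each camera call takes 0.05 s, during which the arm holds its last target. There are 200 camera calls.

## Task

Set up the chainring for its runout check: push the crank arm round with a fingertip until it points at the middle of the yellow marker post (not the white one), then push the blue feeler arm in over the chainring until it rests against its stop, leaving the crank where you set it. Leave the loose parts on and around the jig where they are, and finish with the hand clear.

Things in the scene. Friction and masses are not known exactly. Their poses are not given: they have to be found in the camera images.
- jig: Dark steel base plate of the checking jig, fixed to the bench, 420 mm (its x) by 450 mm (its y) and 10 mm thick. The origin is on the bench, directly below the crank's axis; the plate reaches from -240 to +210 mm in its y and +-210 mm in its x. Its yaw differs from run to run by up to 0.2 rad. A red upright bearing shell, radius 21 mm, carries the crank.
- crank (a joint): Turn of the bicycle crank (with its chainring) about the upright axis, rad; 0 when the arm points along the plate's +y, growing anticlockwise seen from above; limits +-1.4. A stiff preloaded bearing (about 0.18 N m, so 1 to 2 N pushes it at 130 mm from the axis): the crank stays where it is left.
- crank_axis (a point): Point on the crank's upright axis, half-way up the arm's thickness, 75 mm above the bench. Its x axis points along the arm towards the eye and turns with the crank. The silver chainring (outermost radius 92 mm, top 64 mm above the bench, underside 60 mm) with five spider arms (top 66 mm) turns with it.
- crank_eye (a point): Centre of the pedal eye at the free end of the silver crank arm, 170 mm from the axis, 75 mm above the bench. The level arm is 24 mm wide and 14 mm thick (68 to 82 mm above the bench), the eye 30 mm across, so it ends 185 mm from the axis. Outside the chainring there is open space below the arm, down to the plate.
- feeler (a joint): Swing of the blue feeler arm about its upright hinge, rad; 0 when swung in over the chainring against its stop, a thin upright brass post on the plate (12 mm thick, 90 mm above the bench, 55 mm from the hinge, on the +x side of the arm; the arm then points along the plate's +y, at the crank's axis), growing anticlockwise seen from above as it swings out towards the plate's -x side; up to 1.5. Light friction (about 0.06 N m); it stays where it is left.
- feeler_hinge (a point): Point on the feeler arm's upright hinge axis, half-way up the arm, 83 mm above the bench; fixed on the plate 190 mm from the crank's axis along the plate's -y. The blue hub has 15 mm radius (72 to 94 mm above the bench), on a 20 mm aluminium post.
- feeler_tip (a point): Free end of the blue feeler arm, 118 mm from its hinge, 83 mm above the bench. The level arm is 12 mm wide and 16 mm high (75 to 91 mm above the bench); a thin steel pin under it, 108 mm from the hinge, reaches down to 66 mm.
- yellow_top (a point): Centre of the top of the yellow marker post, the one to point at: 30 mm foot, 24 mm head, 30 mm tall, fixed on the plate, top 40 mm above the bench (below the crank arm). It stands 180 to 270 mm from the crank's axis, on either side of the arm's starting direction.
- white_top (a point): Centre of the top of the white marker post, same shape as the yellow one, fixed on the plate at the other side; not the one to point at.
- pedal_silver_mid (a point): Centre of a loose silver pedal, 90 x 66 x 24 mm, lying on the bench to the left. A bystander.
- pedal_black_mid (a point): Centre of a loose black pedal, 90 x 66 x 24 mm, lying on the bench to the left. A bystander.
- bin_mid (a point): Centre of the loose blue parts bin with clamps, 150 x 110 x 75 mm, on the bench to the right. A bystander.
- jar_mid (a point): Point in a loose green jar with black cap, 68 mm across, 75 mm tall, half-way up, on the bench to the right. A bystander.
- cup_mid (a point): Centre of a loose steel bearing cup (a ring), 42 mm across, 26 mm tall, standing on the plate on its robot side. A bystander.
- sprockets_mid (a point): Centre of a loose stack of steel sprockets, 90 mm across, 26 mm tall, on the far part of the plate. A bystander.
- spanner_grip (a point): Point on the handle of a loose spanner lying on the bench to the left. A bystander.

How it is judged:
By the outcome, as a careful person would: the job done as asked, in the order asked, and still so for the second after the job is handed in, with the robot touching nothing.
It also fails if it takes over 69 s, if anything falls off the work surface, if the arm or the gripper's body presses on something with over 40 N, if the wrist force passes 120 N, or if a joint passes its speed limit or range.

## Working session

There is one attempt and no reset: what is moved stays moved. The work goes in short steps, Python scripts to look and compute and a shell command to move; the robot and the scene stay as the last step left them, time stands still between calls to the robot, and variables do not carry over. Pictures are saved under pics/ and viewed, at most 10 in all, crops included, and the job is handed in when it is done.

```bash
mkdir -p pics
cat > h.py <<'E'
import numpy as np, cv2
from bench import env, cams, ticket
def ray(n,px,P=None):
    P=P or cams.camera_params(n); r,c=px
    K=np.array([[P['fx'],0,P['cx']],[0,P['fy'],P['cy']],[0,0,1.]])
    xy=cv2.undistortPoints(np.array([[[c,r]]],float),K,np.array([P['k1'],0,0,0.]))[0,0]
    V=np.array(P['view']); R=V[:3,:3]; o=-R.T@V[:3,3]
    return o,R.T@np.array([xy[0],xy[1],1.])
def atz(n,px,z,P=None):
    o,d=ray(n,px,P); return o+d*(z-o[2])/d[2]
Z=dict(crank_axis=.075,crank_eye=.075,feeler_hinge=.083,feeler_tip=.083,yellow_top=.04,white_top=.04,cup_mid=.023,sprockets_mid=.023,jar_mid=.0375,bin_mid=.0375)
def look(n,names):
    im,d=cams.camera(n)
    out={}
    for k in names:
        L=cams.pinpoint(n,k)
        for q in L[:2]:
            r,c=q['pixel']; o,dr=ray(n,(r,c)); dd=d[int(min(max(r,0),419)),int(min(max(c,0),559))]
            print(n,k,round(q['conf'],2),np.round([r,c]),'z-plane',np.round(atz(n,(r,c),Z[k]),4)[:2],'depth',np.round(o+dr*dd,3))
    return im,d
E
python3 - <<'E'
from h import *
s=env.get_state();print(s['time'],s['tcp_pos'],s['eef_rot'])
for n in('top','scene'):
    im,d=look(n,list(Z) if n=='top' else ['crank_axis','crank_eye','feeler_hinge','feeler_tip','yellow_top','white_top'])
    cv2.imwrite(f'pics/{n}0.png',im[:,:,::-1])
print(env.get_state()['time'])
E
```

```text
0.0 [0.16059101 0.62934875 0.22162296] [ 1.24577501e-01  9.92209527e-01 -8.36092135e-04 -5.12221084e-05]
top crank_axis 0.84 [190. 284.] z-plane [ 0.5834 -0.032 ] depth [ 0.582 -0.032  0.082]
top crank_axis 0.72 [198. 146.] z-plane [0.5653 0.4081] depth [0.573 0.425 0.019]
top crank_eye 0.89 [203. 230.] z-plane [0.5451 0.138 ] depth [0.544 0.137 0.084]
top crank_eye 0.56 [240. 306.] z-plane [ 0.4282 -0.097 ] depth [ 0.43  -0.102  0.013]
top feeler_hinge 0.61 [178. 347.] z-plane [ 0.6221 -0.2285] depth [ 0.621 -0.227  0.09 ]
top feeler_hinge 0.48 [240. 240.] z-plane [0.4302 0.1082] depth [0.432 0.112 0.038]
top feeler_tip 0.55 [205. 321.] z-plane [ 0.5353 -0.1451] depth [ 0.543 -0.153  0.011]
top feeler_tip 0.46 [159. 230.] z-plane [0.6856 0.14  ] depth [0.696 0.145 0.037]
top yellow_top 0.52 [240. 243.] z-plane [0.4305 0.1021] depth [0.431 0.102 0.04 ]
top white_top 0.49 [160. 229.] z-plane [0.6899 0.1474] depth [0.69  0.147 0.042]
top sprockets_mid 0.71 [142. 321.] z-plane [ 0.753  -0.1564] depth [ 0.75  -0.155  0.033]
top jar_mid 0.58 [264. 404.] z-plane [ 0.3464 -0.4158] depth [ 0.347 -0.406  0.07 ]
top bin_mid 0.82 [195. 405.] z-plane [ 0.5712 -0.4282] depth [ 0.572 -0.43   0.03 ]
top bin_mid 0.18 [196. 281.] z-plane [ 0.5727 -0.0214] depth [ 0.567 -0.021  0.08 ]
scene crank_axis 0.65 [220. 250.] z-plane [ 0.587  -0.0424] depth [ 0.596 -0.037  0.082]
scene crank_eye 0.75 [232. 321.] z-plane [0.5465 0.1401] depth [0.557 0.144 0.083]
scene feeler_hinge 0.79 [206. 184.] z-plane [ 0.6224 -0.2258] depth [ 0.633 -0.217  0.092]
scene feeler_tip 0.73 [198. 231.] z-plane [ 0.5257 -0.1398] depth [ 0.422 -0.208  0.009]
scene yellow_top 0.64 [217. 329.] z-plane [0.4215 0.114 ] depth [0.423 0.115 0.041]
scene white_top 0.66 [271. 298.] z-plane [0.6777 0.1392] depth [0.644 0.125 0.01 ]
0.9
```

View pics/top0.png

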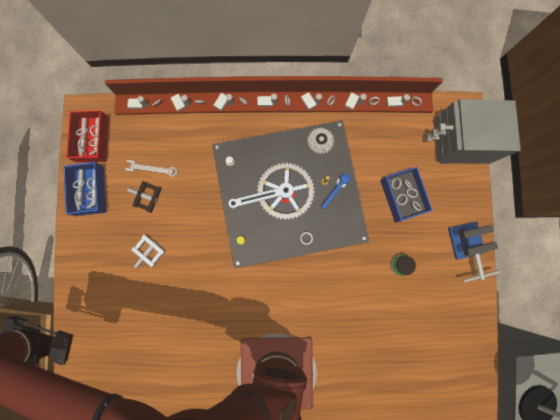

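View pics/scene0.png

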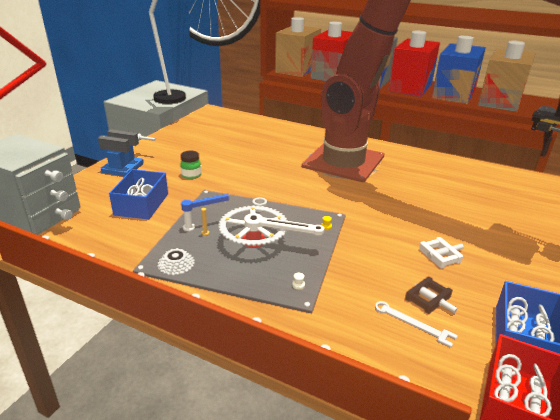

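The plate is yawed about 0.18 rad. The crank eye is at (203,230), yellow at (240,243) on the robot side, and white at (160,229) on the far side. The feeler is swung out, with its hinge at (178,347), its tip near (205,321) and the brass stop at (181,325). The crank needs about +0.63 rad. I'll go above the arm's far side, shut the fingers, and look with the wrist camera.

```bash
python3 -m crank '{"grip":[0,0,0,0,0,0,0,0,0,0],"slide":[[-0.05,-0.034,0],[-0.1,-0.068,0],[-0.15,-0.102,0],[-0.2,-0.136,0],[-0.25,-0.17,0],[-0.3,-0.204,0],[-0.35,-0.238,0],[-0.4,-0.272,0],[-0.45,-0.306,0],[-0.5,-0.34,0]],"delta_rot":[[0,0,-0.06],[0,0,-0.12],[0,0,-0.18],[0,0,-0.24],[0,0,-0.3],[0,0,-0.36],[0,0,-0.42],[0,0,-0.48],[0,0,-0.54],[0,0,-0.6]]}'
python3 - <<'E'
from h import *
s=env.get_state();print(s['time'],s['tcp_pos'],s['eef_rot'],s['finger_gap'])
im,d=look('wrist',['crank_axis','crank_eye','yellow_top','white_top'])
cv2.imwrite('pics/w1.png',im[:,:,::-1])
E
```

```text
time: 2.15
tcp_pos: [0.5622, 0.1753, 0.2229]
eef_rot: [-0.175, 0.985, 0.0, 0.0]
ft_force: [0.6, 0.4, 0.1]
finger_gap: 0.0013
gripper_force: 0.0
2.15 [0.56222047 0.17528528 0.22290319] [-1.75370400e-01  9.84502446e-01  1.71767541e-04  3.56095458e-04] 0.001319996313750323
wrist crank_axis 0.97 [142.  57.] z-plane [ 0.5854 -0.0415] depth [ 0.582 -0.035  0.087]
wrist crank_eye 0.74 [161. 240.] z-plane [0.5449 0.1268] depth [0.544 0.127 0.082]
wrist yellow_top 0.61 [ 36. 265.] z-plane [0.4315 0.1127] depth [0.431 0.113 0.039]
wrist white_top 0.46 [164. 236.] z-plane [0.5527 0.126 ] depth [0.545 0.129 0.08 ]
```

View pics/w1.png

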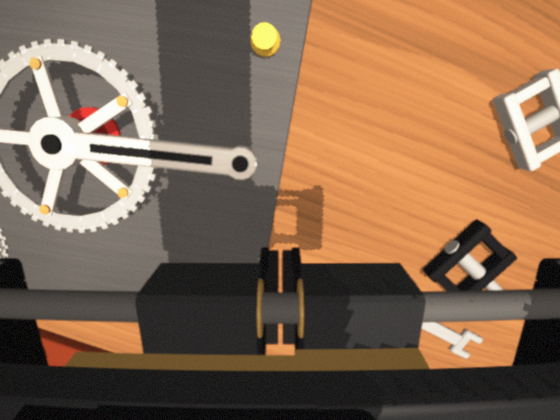

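The wrist view is clear. The crank boss is at (144,52), the eye at (163,240) and the yellow head at (38,265). The axis-eye length measures 173 mm against 170 mm, so the fix is sound. I'll lower beside the arm's far side.

```bash
python3 -m crank '{"grip":[0,0,0,0,0,0,0],"slide":[[-0.003,-0.042,0],[-0.007,-0.082,0],[-0.007,-0.082,0.05],[-0.007,-0.082,0.1],[-0.007,-0.082,0.15],[-0.007,-0.082,0.163],[-0.007,-0.082,0.163]],"delta_rot":[[0,0,0],[0,0,0],[0,0,0],[0,0,0],[0,0,0],[0,0,0],[0,0,0]]}'
python3 - <<'E'
from h import *
from scipy.spatial.transform import Rotation as R
s=env.get_state();p=s['tcp_pos'];q=R.from_quat(s['eef_rot'])
ax=np.array([.5854,-.0415]);ty=q.as_matrix()[:,1];a0=np.arctan2(-ty[0],ty[1]);print('tool ang',a0)
for th in np.arange(.24,.72,.06):
    u=np.array([-np.sin(th),np.cos(th)]);n=np.array([np.cos(th),np.sin(th)])
    t=np.append(ax+.135*u+.022*n,p[2])
    print(round(th,2),np.round(q.inv().apply(t-p),4),'rz',round(-(th-a0),3))
E
```

```text
time: 3.28
tcp_pos: [0.5957, 0.1031, 0.06]
eef_rot: [-0.175, 0.985, 0.0, -0.0]
ft_force: [-0.2, -0.1, 0.8]
finger_gap: 0.0009
gripper_force: 0.0
tool ang 0.35151446009937914
0.24 [ 0.0225 -0.0006  0.    ] rz 0.112
0.3 [0.0305 0.0014 0.    ] rz 0.052
0.36 [0.0386 0.0029 0.    ] rz -0.008
0.42 [0.0467 0.0039 0.    ] rz -0.068
0.48 [0.0549 0.0044 0.    ] rz -0.128
0.54 [0.0631 0.0045 0.    ] rz -0.188
0.6 [0.0713 0.004  0.    ] rz -0.248
0.66 [0.0795 0.003  0.    ] rz -0.308
```

```bash
python3 -m crank '{"grip":[0,0,0,0,0,0,0,0,0,0],"slide":[[0.015,-0.001,0],[0.022,-0.001,0],[0.03,0.001,0],[0.038,0.003,0],[0.047,0.004,0],[0.055,0.004,0],[0.063,0.0045,0],[0.071,0.004,0],[0.0795,0.003,0],[0.0795,0.003,0]],"delta_rot":[[0,0,0.112],[0,0,0.112],[0,0,0.052],[0,0,-0.008],[0,0,-0.068],[0,0,-0.128],[0,0,-0.188],[0,0,-0.248],[0,0,-0.308],[0,0,-0.308]]}'
python3 - <<'E'
from h import *
s=env.get_state();print(s['tcp_pos'],s['eef_rot'])
im,d=look('wrist',['crank_axis','crank_eye','yellow_top'])
cv2.imwrite('pics/w2.png',im[:,:,::-1])
E
```

```text
time: 4.53
tcp_pos: [0.5209, 0.0779, 0.0611]
eef_rot: [-0.324, 0.946, 0.0, 0.001]
ft_force: [0.2, 0.3, -0.3]
finger_gap: 0.0002
gripper_force: 0.0
[0.52087172 0.07789757 0.06110999] [-3.23924327e-01  9.46082182e-01  1.50571723e-04  1.22983888e-03]
wrist crank_axis 0.94 [242.  15.] z-plane [ 0.5839 -0.0345] depth [ 0.576 -0.031  0.084]
wrist crank_eye 0.94 [230. 369.] z-plane [0.4758 0.094 ] depth [0.475 0.091 0.081]
wrist yellow_top 0.86 [165. 429.] z-plane [0.4323 0.1104] depth [0.432 0.111 0.038]
```

View pics/w2.png

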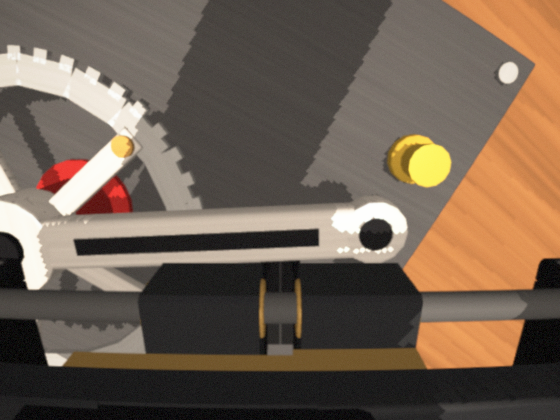

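The crank is at about 0.70 rad (boss at (245,5), eye at (234,376), yellow head at (165,429)), and the target is about 0.79. I'll push a little more, back off and rise for a careful measurement.

```bash
python3 -m crank '{"grip":[0,0,0,0,0,0,0,0],"slide":[[0.004,0,0],[0.007,0,0],[0.007,0,0],[-0.03,0,0],[-0.04,0,-0.05],[-0.04,-0.02,-0.1],[-0.04,-0.03,-0.16],[-0.04,-0.03,-0.16]],"delta_rot":[[0,0,-0.03],[0,0,-0.05],[0,0,-0.05],[0,0,-0.05],[0,0,-0.05],[0,0,-0.05],[0,0,-0.05],[0,0,-0.05]]}'
cat > m.py <<'E'
from h import *
def blob(m,z):
    n,l,st,c=cv2.connectedComponentsWithStats(m.astype(np.uint8))
    return None
s=env.get_state();print(s['time'],s['tcp_pos'])
P=cams.camera_params('wrist')
im,d=look('wrist',['crank_axis','crank_eye','yellow_top'])
import sys
cv2.imwrite(sys.argv[1],im[:,:,::-1]); np.savez('last.npz',im=im,d=d)
import pickle; pickle.dump(P,open('P.pkl','wb'))
# world cloud from depth
K=np.array([[P['fx'],0,P['cx']],[0,P['fy'],P['cy']],[0,0,1.]])
rr,cc=np.mgrid[:420,:560]
xy=cv2.undistortPoints(np.dstack([cc,rr]).reshape(-1,1,2).astype(float),K,np.array([P['k1'],0,0,0.]))[:,0].reshape(420,560,2)
V=np.array(P['view']);X=(np.dstack([xy*d[...,None],d])-V[:3,3])@V[:3,:3]
hsv=cv2.cvtColor(im,cv2.COLOR_RGB2HSV)
y=(abs(hsv[...,0].astype(int)-28)<5)&(hsv[...,1]>150)&(X[...,2]>.033)&(X[...,2]<.046)
def plane(mask,z):
    o=-V[:3,:3].T@V[:3,3];D=np.dstack([xy,np.ones((420,560))])@V[:3,:3]
    return (o+D*((z-o[2])/D[...,2])[...,None])[mask][:,:2]
p=plane(y,.04);(c,r)=cv2.minEnclosingCircle(p.astype(np.float32));print('yellow n',len(p),'mean',p.mean(0),'circ',c,r)
g=hsv[...,1]<80
arm=(X[...,2]>.077)&(X[...,2]<.09)&(d>0)&(rr<235)
q=plane(arm,.082);A=np.array([.5845,-.037]);rad=np.linalg.norm(q-A,axis=1)
for lo,hi in((.06,.15),(.04,.15)):
    b=q[(rad>lo)&(rad<hi)]
    (c0,r0),(w,h),an=cv2.minAreaRect(b.astype(np.float32))
    vx,vy,x0,y0=cv2.fitLine(b.astype(np.float32),cv2.DIST_L2,0,.01,.01).ravel()
    if vy<0:vx,vy=-vx,-vy
    print('arm fit ang',np.arctan2(-vx,vy),'pt',x0,y0,'rect',w,h,len(b))
    Y=p.mean(0);w=Y-np.array([x0,y0]);u=np.array([vx,vy]);L=w@u;e=u[0]*w[1]-u[1]*w[0]
    print(' yellow off line (left +) mm',1e3*e,'-> need about',e/np.linalg.norm(Y-A),'rad')
E
python3 m.py pics/w3.png
```

```text
time: 5.72
tcp_pos: [0.5729, 0.0773, 0.2244]
eef_rot: [-0.346, 0.938, -0.001, 0.004]
ft_force: [0.2, 0.3, -0.2]
finger_gap: 0.0004
gripper_force: 0.0
5.725 [0.5728873  0.07728102 0.22436242]
wrist crank_axis 0.69 [126. 176.] z-plane [ 0.58   -0.0328] depth [ 0.579 -0.032  0.08 ]
wrist crank_eye 0.59 [115. 368.] z-plane [0.4641 0.0876] depth [0.464 0.087 0.076]
wrist yellow_top 0.64 [101. 402.] z-plane [0.4277 0.11  ] depth [0.426 0.111 0.035]
yellow n 37 mean [0.43706062 0.10491347] circ (0.43304920196533203, 0.1099376305937767) 0.011354075744748116
arm fit ang 0.4201046 pt 0.525456 0.009747634 rect 0.06363680213689804 0.2874959111213684 3418
 yellow off line (left +) mm 41.89513904528325 -> need about 0.20472538033182505 rad
arm fit ang 0.42937335 pt 0.5296373 0.008185109 rect 0.06575548648834229 0.28624531626701355 4066
 yellow off line (left +) mm 43.90506228965259 -> need about 0.2145470997488803 rad
```

View pics/w3.png

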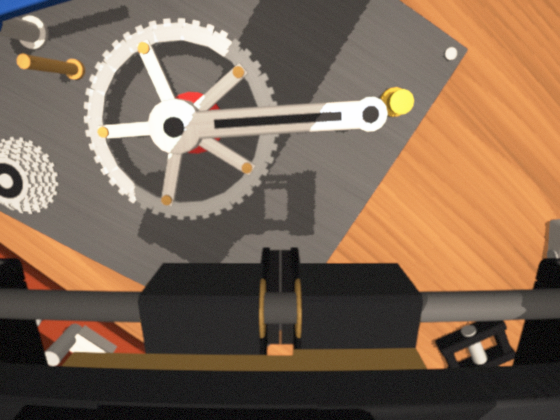

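The whole line shows: boss hole (127,174), eye hole (114,371), yellow head (101,402), and the crank is short by a little. I'll refine with blob centroids.

```bash
cat > m2.py <<'E'
from h import *
import pickle,sys
P=pickle.load(open('P.pkl','rb'));im=np.load('last.npz')['im'];d=np.load('last.npz')['d']
hsv=cv2.cvtColor(im,cv2.COLOR_RGB2HSV)
def cen(mask,near,R):
    rr,cc=np.mgrid[:420,:560];m=(mask&(np.hypot(rr-near[0],cc-near[1])<R)).astype(np.uint8)
    n,l,st,c=cv2.connectedComponentsWithStats(m)
    k=1+np.argmax(st[1:,4]);cnt=cv2.findContours((l==k).astype(np.uint8),0,1)[0][0]
    return c[k][::-1],st[k],cv2.minEnclosingCircle(cnt)
def go(ax,eye,ye):
    V=hsv[...,2];a,sa,_=cen(V<70,ax,14);e,se,_=cen(V<70,eye,12)
    y,sy,_=cen((abs(hsv[...,0].astype(int)-28)<6)&(hsv[...,1]>150)&(V>float(sys.argv[1])),ye,20)
    print('px',a,sa[2:],e,se[2:],y,sy[2:])
    for z in(.082,.078):
        A=atz('wrist',a,z,P)[:2];E=atz('wrist',e,z,P)[:2];Y=atz('wrist',y,.04,P)[:2]
        t=lambda v:np.arctan2(-v[0],v[1])
        print('A',A,'E',E,'Y',Y,'len',np.linalg.norm(E-A),np.linalg.norm(Y-A),'ang',t(E-A),t(Y-A),'need',t(Y-A)-t(E-A))
c=[tuple(map(float,x.split(','))) for x in sys.argv[2:5]];go(*c)
x0,y0,x1,y1=140,70,440,160
cv2.imwrite(sys.argv[5],cv2.resize(im[y0:y1,x0:x1,::-1],None,fx=2.6,fy=2.6,interpolation=cv2.INTER_CUBIC))
E
python3 m2.py 200 127,174 114,371 101,402 pics/c3.png
```

```text
Traceback (most recent call last):
  File "m2.py", line 18, in <module>
    c=[tuple(map(float,x.split(','))) for x in sys.argv[2:5]];go(*c)
                                                              ~~^^^^
  File "m2.py", line 11, in go
    V=hsv[...,2];a,sa,_=cen(V<70,ax,14);e,se,_=cen(V<70,eye,12)
                                               ~~~^^^^^^^^^^^^^
  File "m2.py", line 8, in cen
    k=1+np.argmax(st[1:,4]);cnt=cv2.findContours((l==k).astype(np.uint8),0,1)[0][0]
        ~~~~~~~~~^^^^^^^^^^
ValueError: attempt to get argmax of an empty sequence
```

```bash
sed -i 's/cen(V<70,eye,12)/cen(V<125,eye,11)/' m2.py; python3 m2.py 200 127,174 114,371 101,402 pics/c3.png
```

```text
px [126.75836431 173.30111524] [ 19  18 269] [114.07853403 370.11518325] [ 15  16 191] [ 97.10714286 393.52380952] [18 27 84]
A [ 0.58563638 -0.03481507] E [0.46752866 0.08752531] Y [0.43493754 0.10215088] len 0.1700488256634446 0.20364137892880183 ang 0.767796754469472 0.8331011453376054 need 0.06530439086813333
A [ 0.58660858 -0.03561143] E [0.46694259 0.08834308] Y [0.43493754 0.10215088] len 0.1722924000716299 0.20489646137380838 ang 0.7677967544694717 0.8334162656039359 need 0.06561951113446418
```

View pics/c3.png

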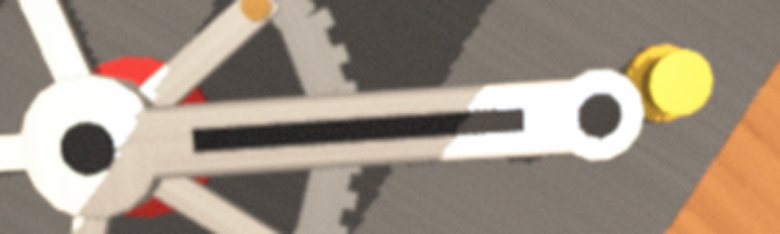

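The axis-eye length is exactly 170 mm. The yellow head is centred at (101,401.6), so about 0.06 rad remains. I'll push most of it and remeasure.

```bash
python3 -m crank '{"grip":[0,0,0,0,0,0,0,0,0],"slide":[[0.02,0.03,0.05],[0.02,0.03,0.11],[0.02,0.03,0.16],[0.035,0.03,0.16],[0.044,0.03,0.16],[0.05,0.03,0.16],[0.054,0.03,0.16],[0.054,0.03,0.16],[0.054,0.03,0.16]],"delta_rot":[[0,0,0],[0,0,0],[0,0,0],[0,0,0],[0,0,0],[0,0,-0.02],[0,0,-0.05],[0,0,-0.05],[0,0,-0.05]]}'
python3 -m crank '{"grip":[0,0,0,0,0,0],"slide":[[-0.03,0,0],[-0.05,0,-0.05],[-0.05,-0.02,-0.1],[-0.05,-0.03,-0.16],[-0.05,-0.03,-0.16],[-0.05,-0.03,-0.16]],"delta_rot":[[0,0,0],[0,0,0],[0,0,0],[0,0,0],[0,0,0],[0,0,0]]}'
python3 m.py pics/w4.png | head -5
python3 - <<'E'
import cv2;im=cv2.imread('pics/w4.png');cv2.imwrite('pics/c4.png',cv2.resize(im[60:200,130:450],None,fx=2.5,fy=2.5,interpolation=cv2.INTER_CUBIC))
E
```

```text
time: 7.05
tcp_pos: [0.51, 0.0662, 0.06]
eef_rot: [-0.37, 0.929, -0.0, 0.0]
ft_force: [1.4, 1.1, 0.7]
finger_gap: 0.0006
gripper_force: 0.5
time: 7.8
tcp_pos: [0.5661, 0.0787, 0.2189]
eef_rot: [-0.37, 0.929, 0.0, -0.0]
ft_force: [-1.0, -0.4, 0.3]
finger_gap: 0.0005
gripper_force: 0.0
7.8 [0.56612465 0.07873306 0.21885366]
wrist crank_axis 0.74 [129. 172.] z-plane [ 0.5848 -0.0322] depth [ 0.582 -0.03   0.086]
wrist crank_eye 0.83 [112. 363.] z-plane [0.4609 0.078 ] depth [0.462 0.077 0.082]
wrist crank_eye 0.44 [114. 404.] z-plane [0.4376 0.1042] depth [0.429 0.114 0.039]
wrist yellow_top 0.7 [169.   6.] z-plane [ 0.7454 -0.1448] depth [ 0.75  -0.148  0.034]
```

View pics/c4.png

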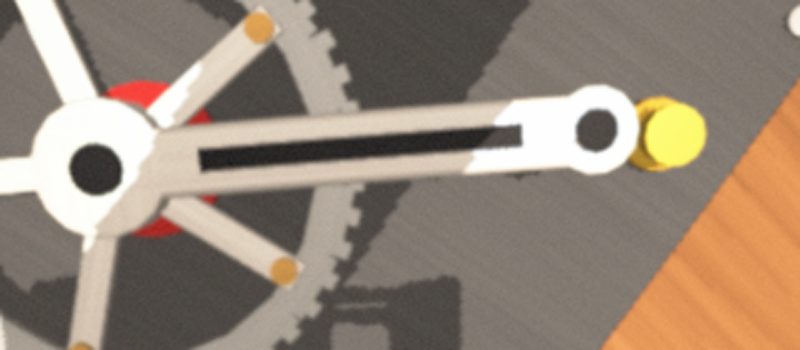

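In the crop the boss hole is at (97,168), the eye hole at (597,130) and the yellow head at (674,135.5), i.e. full-picture pixel (113.9,399.3). I'll compute the residual.

```bash
cat > m3.py <<'E'
import sys; sys.argv=['m2','200']+sys.argv[1:]
src=open('m2.py').read().split("c=[tuple")[0]; exec(src)
ax,eye,ye=[tuple(map(float,x.split(','))) for x in sys.argv[2:5]]
V=hsv[...,2];a,sa,_=cen(V<70,ax,14);e,se,_=cen(V<125,eye,11)
A=atz('wrist',a,.082,P)[:2];E=atz('wrist',e,.082,P)[:2];Y=atz('wrist',ye,.04,P)[:2]
t=lambda v:np.arctan2(-v[0],v[1])
o=ray('wrist',ye,P)[0]
print('cam',o,'px',a,sa,e,se);print('A',A,'E',E,'Y',Y,'len',np.linalg.norm(E-A),np.linalg.norm(Y-A),'ang',t(E-A),t(Y-A),'need',t(Y-A)-t(E-A))
Y2=atz('wrist',ye,.036,P)[:2];print('need if 4mm lower',t(Y2-A)-t(E-A))
E
python3 m3.py 127,169 111.7,368.5 113.9,399.3
```

```text
cam [0.5093081  0.0242527  0.38025378] px [127.40357143 168.00714286] [159 119  19  18 280] [111.65829146 368.10050251] [361 104  15  16 199]
A [ 0.58568186 -0.03480682] E [0.4597528 0.0796038] Y [0.43305507 0.1107785 ] len 0.17014088398553343 0.21092658550669546 ang 0.833287151828405 0.8090060610252424 need -0.02428109080316254
need if 4mm lower -0.02483372750374402
```

The crank is about 0.024 rad past the target, since the earlier picture was taken while still settling. I'll confirm from a second resting viewpoint before nudging back.

```bash
python3 -m crank '{"grip":[0,0,0,0],"slide":[[-0.02,0.03,-0.01],[-0.03,0.05,-0.02],[-0.03,0.05,-0.02],[-0.03,0.05,-0.02]],"delta_rot":[[0,0,0],[0,0,0],[0,0,0],[0,0,0]]}'
python3 m.py pics/w5.png | head -5
python3 - <<'E'
import cv2;im=cv2.imread('pics/w5.png');cv2.imwrite('pics/c5.png',cv2.resize(im[100:240,80:400],None,fx=2.5,fy=2.5,interpolation=cv2.INTER_CUBIC))
E
```

```text
time: 8.5
tcp_pos: [0.5538, 0.1345, 0.2388]
eef_rot: [-0.37, 0.929, -0.0, -0.001]
ft_force: [0.4, -0.5, 1.2]
finger_gap: 0.0003
gripper_force: 0.0
8.5 [0.55380654 0.13452186 0.23879144]
wrist crank_axis 0.78 [ 96. 126.] z-plane [ 0.5847 -0.032 ] depth [ 0.582 -0.029  0.085]
wrist crank_eye 0.84 [ 76. 307.] z-plane [0.4597 0.0784] depth [0.46  0.078 0.081]
wrist yellow_top 0.96 [ 83. 346.] z-plane [0.4335 0.1112] depth [0.433 0.111 0.038]
wrist yellow_top 0.2 [ 95. 154.] z-plane [ 0.5737 -0.0221] depth [ 0.565 -0.01   0.081]
```

View pics/c5.png

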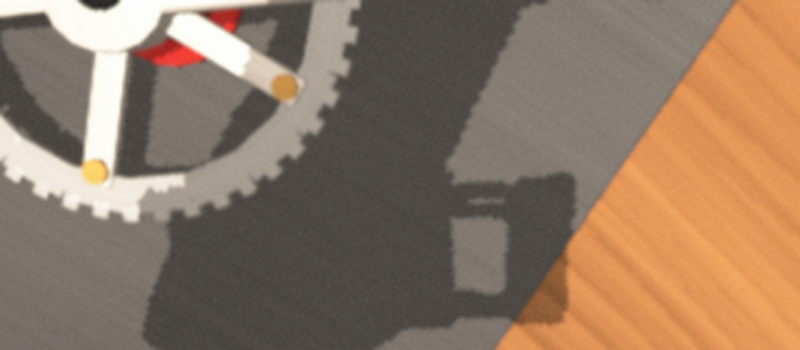

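The crop missed: it shows only the lower chainring and plate. The network put the yellow head at (83,346) with conf 0.96, so I'll compute from the saved data.

```bash
python3 m3.py 98,120 76,308 83,346
python3 - <<'E'
from h import *
im=np.load('last.npz')['im'];h=cv2.cvtColor(im,cv2.COLOR_RGB2HSV)
for t in (150,200,225,240):
    m=(abs(h[...,0].astype(int)-29)<6)&(h[...,1]>120)&(h[...,2]>t);m[:60]=0;m[110:]=0;m[:,:325]=0;m[:,370:]=0
    r,c=np.nonzero(m);print(t,len(r),r.mean(),c.mean(),r.min(),r.max(),c.min(),c.max())
print(im[83,330:364:3].tolist())
E
```

```text
cam [0.49695303 0.08016767 0.40021071] px [ 93.57358491 118.59622642] [110  85  18  18 265] [ 76.52941176 308.94607843] [302  69  15  17 204]
A [ 0.58563675 -0.03501392] E [0.45962692 0.07961409] Y [0.43353335 0.11049263] len 0.17034687089062456 0.21049371033823042 ang 0.8326614481747624 0.8075606148239994 need -0.025100833350762963
need if 4mm lower -0.02394814647124599
150 479 82.57620041753654 346.88100208768265 70 95 336 359
200 475 82.5221052631579 346.9663157894737 70 95 336 359
225 463 82.50539956803456 347.0323974082073 70 95 336 358
240 431 82.38979118329466 347.0603248259861 70 95 336 358
[[159, 123, 46], [186, 143, 54], [241, 231, 96], [253, 253, 125], [253, 253, 127], [253, 252, 123], [253, 252, 122], [253, 252, 122], [253, 252, 120], [252, 251, 117], [156, 144, 120], [136, 126, 119]]
```

Confirmed at −0.024 rad (two resting views agree within 1 mrad). I'll cross over to the near side.

```bash
python3 -m crank '{"grip":[0,0,0,0,0,0,0,0],"slide":[[0.055,-0.006,0],[0.11,-0.012,0],[0.155,-0.018,0],[0.155,-0.018,0.05],[0.155,-0.018,0.1],[0.155,-0.018,0.15],[0.155,-0.018,0.179],[0.155,-0.018,0.179]],"delta_rot":[[0,0,-0.02],[0,0,-0.05],[0,0,-0.05],[0,0,-0.05],[0,0,-0.05],[0,0,-0.05],[0,0,-0.05],[0,0,-0.05]]}'
cat > off.py <<'E'
from h import *
from scipy.spatial.transform import Rotation as R
s=env.get_state();p=s['tcp_pos'];A=np.array([.58565,-.0349]);th=.809
u=np.array([-np.sin(th),np.cos(th)]);n=np.array([np.cos(th),np.sin(th)])
ty=R.from_quat(s['eef_rot']).as_matrix()[:,1]
print(s['time'],'radial',(p[:2]-A)@u,'noff',(p[:2]-A)@n,'z',p[2],'toolang',np.arctan2(-ty[0],ty[1]),'F',s['ft_force'],'Fn',s['ft_force'][:2]@n)
E
python3 off.py
```

```text
time: 9.7
tcp_pos: [0.452, 0.0151, 0.0589]
eef_rot: [-0.393, 0.92, 0.0, -0.002]
ft_force: [-0.5, 0.8, 0.3]
finger_gap: 0.0007
gripper_force: 0.0
9.7 radial 0.13118805614519288 noff -0.05606667927507195 z 0.058941533286542704 toolang 0.807247910209493 F [-0.48123117  0.77294547  0.26610909] Fn 0.2271447475969884
```

```bash
python3 -m crank '{"grip":[0,0,0,0,0,0,0],"slide":[[-0.015,0,0],[-0.026,0,0],[-0.029,0,0],[-0.031,0,0],[-0.0315,0,0],[-0.0315,0,0],[-0.0315,0,0]],"delta_rot":[[0,0,0],[0,0,0],[0,0,0],[0,0,0],[0,0,0],[0,0,0],[0,0,0]]}' >/dev/null; python3 off.py
python3 -m crank '{"grip":[0,0,0,0,0,0,0,0,0,0],"slide":[[0.03,0,0],[0.03,0,-0.05],[0.03,0,-0.1],[0.03,0,-0.16],[-0.03,0,-0.17],[-0.09,0,-0.17],[-0.12,0.01,-0.17],[-0.12,0.01,-0.17],[-0.12,0.01,-0.17],[-0.12,0.01,-0.17]],"delta_rot":[[0,0,0],[0,0,0],[0,0,0],[0,0,0],[0,0,0],[0,0,0],[0,0,0],[0,0,0],[0,0,0],[0,0,0]]}'
python3 m.py pics/w6.png | head -5
```

```text
10.575 radial 0.1304734163898485 noff -0.022894152153460492 z 0.06058131202674977 toolang 0.8079769846056676 F [-0.33752282 -0.09127532  0.7683965 ] Fn -0.29901238519908463
time: 11.82
tcp_pos: [0.551, 0.1311, 0.2308]
eef_rot: [-0.392, 0.92, 0.0, 0.0]
ft_force: [1.2, -0.7, -0.2]
finger_gap: 0.0004
gripper_force: 0.0
11.825 [0.5509884  0.13109587 0.23082719]
wrist crank_axis 0.88 [ 91. 125.] z-plane [ 0.5857 -0.0331] depth [ 0.582 -0.029  0.086]
wrist crank_eye 0.6 [ 90. 314.] z-plane [0.4643 0.0837] depth [0.465 0.084 0.081]
wrist yellow_top 0.68 [ 88. 354.] z-plane [0.4311 0.1098] depth [0.431 0.11  0.04 ]
yellow n 26 mean [0.43942571 0.10981399] circ (0.4327065646648407, 0.11098548769950867) 0.011635713279247284
```

```bash
cat > y.py <<'E'
from h import *
import sys
im=np.load('last.npz')['im'];h=cv2.cvtColor(im,cv2.COLOR_RGB2HSV);r0,c0=map(int,sys.argv[1:3])
m=(abs(h[...,0].astype(int)-29)<6)&(h[...,1]>120)&(h[...,2]>230)
rr,cc=np.mgrid[:420,:560];m&=np.hypot(rr-r0,cc-c0)<22
r,c=np.nonzero(m);print(len(r),r.mean(),c.mean(),r.min(),r.max(),c.min(),c.max())
import subprocess;print(subprocess.run(['python3','m3.py',sys.argv[3],sys.argv[4],f'{r.mean()},{c.mean()}'],capture_output=True,text=True))
E
python3 y.py 88 352 91,119 88,316
```

```text
471 89.80467091295117 353.5987261146497 77 103 343 365
CompletedProcess(args=['python3', 'm3.py', '91,119', '88,316', '89.80467091295117,353.5987261146497'], returncode=0, stdout='cam [0.49665452 0.07386177 0.39213992] px [ 89.6445993  119.56794425] [110  81  20  19 287] [ 87.53846154 315.78846154] [308  80  16  16 208]\nA [ 0.58565458 -0.03514224] E [0.46252064 0.08257138] Y [0.43241555 0.1107525 ] len 0.17034806525597887 0.21158325832291977 ang 0.8078995521854926 0.8099450803481579 need 0.0020455281626653443\nneed if 4mm lower 0.002985547388454357\n', stderr='')
```

View pics/w6.png

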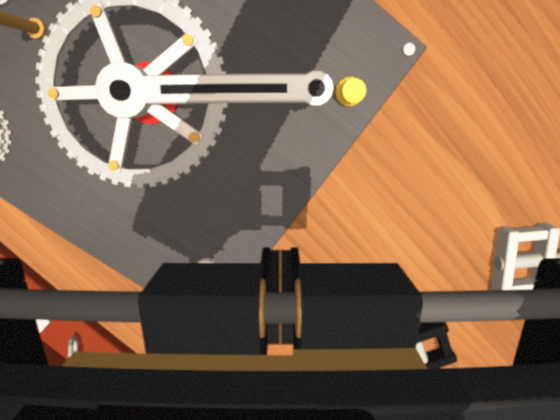

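The crank now points at yellow within 2 mrad (boss (90,120), eye (88,316), yellow (90,354)). Next is the feeler, and I'll look at it from near first.

```bash
python3 -m crank '{"grip":[0,0,0,0,0,0,0],"slide":[[0.025,-0.05,0],[0.05,-0.1,0],[0.075,-0.15,0],[0.1,-0.2,0],[0.11,-0.22,0],[0.11,-0.22,0],[0.11,-0.22,0]],"delta_rot":[[0,0,0],[0,0,0],[0,0,0],[0,0,0],[0,0,0],[0,0,0],[0,0,0]]}'
cat > f.py <<'E'
from h import *
import sys
im,d=look('wrist',['feeler_hinge','feeler_tip','crank_axis','cup_mid'])
cv2.imwrite(sys.argv[1],im[:,:,::-1])
P=cams.camera_params('wrist');V=np.array(P['view'])
K=np.array([[P['fx'],0,P['cx']],[0,P['fy'],P['cy']],[0,0,1.]])
h=cv2.cvtColor(im,cv2.COLOR_RGB2HSV);m=(abs(h[...,0].astype(int)-110)<14)&(h[...,1]>120)&(h[...,2]>60);m[240:]=0
n,l,st,c=cv2.connectedComponentsWithStats(m.astype(np.uint8))
k=1+np.argmax(st[1:,4]);r,cc=np.nonzero(l==k)
b=np.array([atz('wrist',(i,j),.091,P)[:2] for i,j in zip(r[::3],cc[::3])]).astype(np.float32)
vx,vy,x0,y0=cv2.fitLine(b,cv2.DIST_HUBER,0,.01,.01).ravel()
if vy<0: vx,vy=-vx,-vy
print('blue n',len(r),st[k],'ang',np.arctan2(-vx,vy),'pt',x0,y0,'box',cv2.minAreaRect(b))
E
python3 f.py pics/f1.png
```

```text
time: 12.9
tcp_pos: [0.6341, -0.0979, 0.2305]
eef_rot: [-0.394, 0.919, 0.0, 0.0]
ft_force: [0.1, -0.7, -0.0]
finger_gap: 0.0004
gripper_force: 0.0
wrist feeler_hinge 0.74 [ 86. 191.] z-plane [ 0.6224 -0.2211] depth [ 0.621 -0.219  0.093]
wrist feeler_tip 0.82 [ 71. 331.] z-plane [ 0.5275 -0.1474] depth [ 0.529 -0.148  0.091]
wrist feeler_tip 0.63 [ 87. 195.] z-plane [ 0.6202 -0.2184] depth [ 0.619 -0.217  0.092]
wrist crank_axis 0.69 [207. 364.] z-plane [ 0.5841 -0.0335] depth [ 0.584 -0.038  0.087]
wrist cup_mid 0.72 [ 49. 423.] z-plane [ 0.4347 -0.099 ] depth [ 0.43  -0.097  0.01 ]
wrist cup_mid 0.68 [209. 365.] z-plane [ 0.586  -0.0107] depth [ 0.585 -0.035  0.085]
blue n 2945 [ 174   64  159   39 2945] ang 0.89517295 pt 0.5866152 -0.19436991 box ((0.5822519063949585, -0.1861325353384018), (0.028139956295490265, 0.13152241706848145), 46.93935775756836)
```

View pics/f1.png

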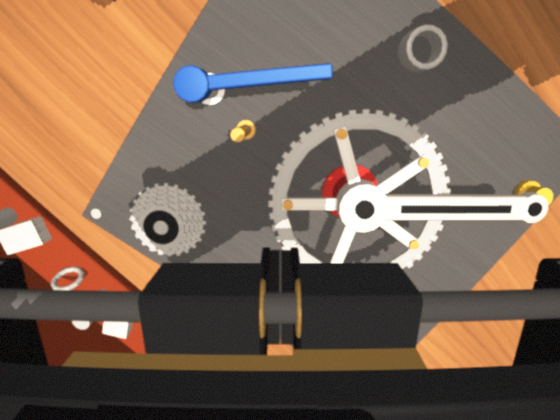

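The feeler hinge is at (86,191), the tip at (71,331) and the brass stop at (132,240). The cup at (47,424) and the crank at (208,364) are clear of the sweep. The feeler is at about 0.71 rad, and hinge-tip measures 120 mm against 118 mm. I'll go down on its near side.

```bash
python3 -m crank '{"grip":[0,0,0,0,0,0,0,0],"slide":[[0.055,0,0],[0.11,-0.001,0],[0.164,-0.002,0],[0.164,-0.002,0.05],[0.164,-0.002,0.1],[0.164,-0.002,0.145],[0.164,-0.002,0.153],[0.164,-0.002,0.153]],"delta_rot":[[0,0,0],[0,0,0],[0,0,-0.09],[0,0,-0.09],[0,0,-0.09],[0,0,-0.09],[0,0,-0.09],[0,0,-0.09]]}'
cat > t.py <<'E'
from h import *
from scipy.spatial.transform import Rotation as R
s=env.get_state();p=s['tcp_pos'];q=R.from_quat(s['eef_rot']);H=np.array([.622,-.2208])
ty=q.as_matrix()[:,1];a0=np.arctan2(-ty[0],ty[1]);print('tool ang',a0,s['ft_force'])
for th in (.95,.9,.8,.7,.6,.5,.4,.3,.25,.22,.195,.18,.17):
    u=np.array([-np.sin(th),np.cos(th)]);n=np.array([np.cos(th),np.sin(th)])
    t=np.append(H+.08*u-.017*n,p[2])
    print(th,np.round(q.inv().apply(t-p),4),'rz',round(-(th-a0),3))
E
python3 t.py
```

```text
time: 14.15
tcp_pos: [0.5192, -0.2193, 0.0748]
eef_rot: [-0.433, 0.901, 0.002, -0.002]
ft_force: [0.6, -0.5, -0.3]
finger_gap: 0.0005
gripper_force: 0.0
tool ang 0.8960999859666982 [ 0.5902488  -0.5244608  -0.28813232]
0.95 [-0.0417 -0.0022 -0.0001] rz -0.054
0.9 [-0.0457 -0.0012 -0.0001] rz -0.004
0.8 [-0.0538  0.0001 -0.0001] rz 0.096
0.7 [-0.0619  0.0006 -0.0001] rz 0.196
0.6 [-0.0701  0.0003 -0.0001] rz 0.296
0.5 [-0.0782 -0.0008 -0.0001] rz 0.396
0.4 [-0.0862 -0.0027 -0.0002] rz 0.496
0.3 [-0.0939 -0.0054 -0.0002] rz 0.596
0.25 [-0.0976 -0.0071 -0.0002] rz 0.646
0.22 [-0.0998 -0.0081 -0.0002] rz 0.676
0.195 [-0.1016 -0.0091 -0.0002] rz 0.701
0.18 [-0.1027 -0.0097 -0.0002] rz 0.716
0.17 [-0.1034 -0.0101 -0.0002] rz 0.726
```

```bash
python3 -m crank '{"grip":[0,0,0,0,0,0,0,0,0,0],"slide":[[-0.03,0,0],[-0.045,-0.001,0],[-0.054,0,0],[-0.062,0.0005,0],[-0.07,0,0],[-0.078,-0.001,0],[-0.086,-0.003,0],[-0.094,-0.005,0],[-0.098,-0.007,0],[-0.098,-0.007,0]],"delta_rot":[[0,0,0],[0,0,0],[0,0,0.096],[0,0,0.196],[0,0,0.296],[0,0,0.396],[0,0,0.496],[0,0,0.596],[0,0,0.646],[0,0,0.646]]}'; python3 t.py | sed -n '1p;10,20p'
```

```text
time: 15.4
tcp_pos: [0.5882, -0.1464, 0.0789]
eef_rot: [-0.126, 0.992, -0.001, -0.001]
ft_force: [-9.2, 0.2, 5.8]
finger_gap: 0.0003
gripper_force: 4.3
tool ang 0.2526275686040736 [-9.17137402  0.19923981  5.80838659]
0.25 [ 0.0027 -0.0004  0.    ] rz 0.003
0.22 [0.0003 0.0001 0.    ] rz 0.033
0.195 [-0.0018  0.0004 -0.    ] rz 0.058
0.18 [-0.003   0.0006 -0.    ] rz 0.073
0.17 [-0.0038  0.0007 -0.    ] rz 0.083
```

The force jumped to 9 N, so the stop has probably been reached. I'll back off, rise and check numerically.

```bash
python3 -m crank '{"grip":[0,0,0,0,0,0],"slide":[[0.03,0,0],[0.05,0,0],[0.05,0,-0.05],[0.05,0,-0.1],[0.05,0,-0.15],[0.05,0,-0.15]],"delta_rot":[[0,0,0],[0,0,0],[0,0,0],[0,0,0],[0,0,0],[0,0,0]]}'
python3 -m crank '{"grip":[0,0,0,0,0],"slide":[[-0.05,0,0],[-0.1,0,0],[-0.14,0,0],[-0.14,0,0],[-0.14,0,0]],"delta_rot":[[0,0,0],[0,0,0],[0,0,0],[0,0,0],[0,0,0]]}'
cat > chk.py <<'E'
from h import *
exec(open('f.py').read().replace('sys.argv[1]',"'pics/f2.png'"))
o=(abs(h[...,0].astype(int)-20)<8)&(h[...,1]>140)&(h[...,2]>110);o[240:]=0
n,l,st,c=cv2.connectedComponentsWithStats(o.astype(np.uint8))
for k in range(1,n):
    if 15<st[k,4]<600:
        rr=c[k][::-1];print('brass?',st[k],atz('wrist',rr,.09,P)[:2],d[int(rr[0]),int(rr[1])])
# edges of blue by section at z .091
H=np.array([.6224,-.2211])
u=np.array([vx,vy]);nn=np.array([vy,-vx])
s=(b-H)@u;t=(b-H)@nn
for lo in np.arange(0,.12,.015):
    k=(s>lo)&(s<lo+.015)
    if k.sum()>4: print(round(lo,3),np.round([t[k].min(),t[k].max(),np.median(t[k])],4))
E
python3 chk.py
```

```text
time: 16.15
tcp_pos: [0.5436, -0.1587, 0.2339]
eef_rot: [-0.127, 0.992, -0.002, 0.004]
ft_force: [0.2, -0.6, -0.3]
finger_gap: 0.0001
gripper_force: 0.0
time: 16.77
tcp_pos: [0.6759, -0.1238, 0.2276]
eef_rot: [-0.126, 0.992, -0.0, -0.0]
ft_force: [0.4, 0.6, 0.7]
finger_gap: 0.0002
gripper_force: 0.0
wrist feeler_hinge 0.77 [113. 188.] z-plane [ 0.6225 -0.2214] depth [ 0.622 -0.219  0.093]
wrist feeler_tip 0.85 [118. 324.] z-plane [ 0.5979 -0.1056] depth [ 0.598 -0.107  0.09 ]
wrist crank_axis 0.75 [127. 404.] z-plane [ 0.5865 -0.0335] depth [ 0.587 -0.037  0.085]
wrist cup_mid 0.29 [120. 379.] z-plane [ 0.5845 -0.043 ] depth [ 0.599 -0.145  0.39 ]
blue n 4325 [   0    0   87   92 4325] ang 1.5131314 pt 0.5952484 -0.33958635 box ((0.597468912601471, -0.3558230400085449), (0.07050204277038574, 0.07880561798810959), 16.308120727539062)
brass? [547   2  13  19 136] [0.46309684 0.05208585] 0.3246761
brass? [431  44  10   9  73] [ 0.52031423 -0.03429594] 0.2913051
brass? [243 121  23  14 225] [ 0.62070521 -0.16342689] 0.2917136
brass? [469 127  10   9  66] [0.57463319 0.02247908] 0.31405324
brass? [328 162   8   7  40] [ 0.63493087 -0.08947028] 0.32255837
brass? [406 195   9   8  57] [ 0.64562061 -0.01145708] 0.33069676
0.0 [-0.1357 -0.0898 -0.1123]
0.015 [-0.1418 -0.0943 -0.1175]
0.03 [-0.146  -0.0995 -0.1225]
0.045 [-0.1489 -0.1049 -0.1223]
```

```bash
cat > chk2.py <<'E'
from h import *
im=cv2.imread('pics/f2.png')[:,:,::-1].copy();h=cv2.cvtColor(im,cv2.COLOR_RGB2HSV)
P=cams.camera_params('wrist')
m=(abs(h[...,0].astype(int)-110)<14)&(h[...,1]>120)&(h[...,2]>60)&(np.mgrid[:420,:560][1]>160)&(np.mgrid[:420,:560][0]<240)
n,l,st,c=cv2.connectedComponentsWithStats(m.astype(np.uint8));k=1+np.argmax(st[1:,4]);r,cc=np.nonzero(l==k);print(st[k])
b=np.array([atz('wrist',(i,j),.091,P)[:2] for i,j in zip(r,cc)])
H=np.array([.6224,-.2212]);A=np.array([.5857,-.0350]);u=(A-H)/np.linalg.norm(A-H);nn=np.array([u[1],-u[0]]);print(np.linalg.norm(A-H))
s=(b-H)@u;t=(b-H)@nn
for lo in np.arange(-.015,.12,.015):
    q=(s>lo)&(s<lo+.015)
    if q.sum()>4: print(round(lo,3),np.round([t[q].min(),t[q].max()],4))
for j in (243,246,249,252,255): print(j,[(i,*im[i,j]) for i in range(104,130,2)])
E
python3 chk2.py
```

```text
[ 168   91  157   36 2672]
0.18978232267521652
-0.015 [-0.0176  0.0111]
0.0 [-0.0176  0.011 ]
0.015 [-0.0087  0.0023]
0.03 [-0.0084  0.0031]
0.045 [-0.0082  0.0029]
0.06 [-0.0081  0.0033]
0.075 [-0.0078  0.0038]
0.09 [-0.0073  0.0037]
0.105 [-0.0068  0.004 ]
243 [(104, np.uint8(63), np.uint8(60), np.uint8(61)), (106, np.uint8(41), np.uint8(64), np.uint8(107)), (108, np.uint8(45), np.uint8(77), np.uint8(129)), (110, np.uint8(50), np.uint8(79), np.uint8(132)), (112, np.uint8(46), np.uint8(79), np.uint8(130)), (114, np.uint8(42), np.uint8(75), np.uint8(125)), (116, np.uint8(41), np.uint8(73), np.uint8(124)), (118, np.uint8(33), np.uint8(65), np.uint8(113)), (120, np.uint8(51), np.uint8(53), np.uint8(73)), (122, np.uint8(78), np.uint8(69), np.uint8(62)), (124, np.uint8(109), np.uint8(85), np.uint8(61)), (126, np.uint8(144), np.uint8(108), np.uint8(65)), (128, np.uint8(150), np.uint8(111), np.uint8(63))]
246 [(104, np.uint8(61), np.uint8(61), np.uint8(57)), (106, np.uint8(39), np.uint8(57), np.uint8(95)), (108, np.uint8(48), np.uint8(76), np.uint8(130)), (110, np.uint8(48), np.uint8(80), 
[... 1736 characters left out ...]
 np.uint8(193), np.uint8(140), np.uint8(74))]
255 [(104, np.uint8(68), np.uint8(63), np.uint8(59)), (106, np.uint8(54), np.uint8(62), np.uint8(84)), (108, np.uint8(39), np.uint8(72), np.uint8(122)), (110, np.uint8(47), np.uint8(81), np.uint8(133)), (112, np.uint8(47), np.uint8(79), np.uint8(132)), (114, np.uint8(42), np.uint8(75), np.uint8(130)), (116, np.uint8(42), np.uint8(75), np.uint8(127)), (118, np.uint8(42), np.uint8(71), np.uint8(123)), (120, np.uint8(54), np.uint8(62), np.uint8(90)), (122, np.uint8(117), np.uint8(85), np.uint8(47)), (124, np.uint8(163), np.uint8(117), np.uint8(59)), (126, np.uint8(183), np.uint8(131), np.uint8(68)), (128, np.uint8(188), np.uint8(136), np.uint8(70))]
```

Blue adjoins brass with no gap, so the feeler is on its stop. I'll go back to the earlier viewpoint and recheck the crank.

```bash
python3 -m crank '{"grip":[0,0,0,0,0,0,0,0],"slide":[[0.011,0.055,0],[0.022,0.11,0],[0.034,0.166,0],[0.046,0.222,0],[0.0575,0.278,-0.005],[0.0575,0.278,-0.005],[0.0575,0.278,-0.005],[0.0575,0.278,-0.005]],"delta_rot":[[0,0,-0.11],[0,0,-0.22],[0,0,-0.33],[0,0,-0.44],[0,0,-0.555],[0,0,-0.555],[0,0,-0.555],[0,0,-0.555]]}'
python3 m.py pics/w7.png | head -5; python3 y.py 90 353 90,120 88,316
```

```text
time: 18.02
tcp_pos: [0.5516, 0.1288, 0.2324]
eef_rot: [-0.391, 0.92, -0.0, -0.0]
ft_force: [-0.3, 0.1, 0.4]
finger_gap: 0.0005
gripper_force: 0.0
18.025 [0.5515596  0.1287861  0.23240674]
wrist crank_axis 0.59 [ 94. 128.] z-plane [ 0.5852 -0.0323] depth [ 0.582 -0.029  0.085]
wrist crank_eye 0.64 [ 94. 315.] z-plane [0.4658 0.0849] depth [0.466 0.085 0.08 ]
wrist yellow_top 0.64 [ 95. 357.] z-plane [0.4331 0.1157] depth [0.433 0.116 0.039]
yellow n 23 mean [0.44058055 0.10930896] circ (0.43278536200523376, 0.11089740693569183) 0.011494811624288559
465 91.2989247311828 354.93548387096774 79 104 344 366
CompletedProcess(args=['python3', 'm3.py', '90,120', '88,316', '91.2989247311828,354.93548387096774'], returncode=0, stdout='cam [0.49715151 0.07175688 0.39377647] px [ 91.86785714 122.8       ] [114  83  19  19 280] [ 89.390625 317.96875 ] [311  82  15  16 192]\nA [ 0.58565603 -0.03499927] E [0.4624195  0.08280767] Y [0.43254264 0.11069768] len 0.17048670820513145 0.21135588914061068 ang 0.8079197157253626 0.8102129793020226 need 0.002293263576660043\nneed if 4mm lower 0.003163293024725289\n', stderr='')
```

The crank is unchanged (0.8079 rad, 2 mrad off), the feeler is on its stop and the hand is well clear. Handing in.

```bash
python3 -c "
from bench import ticket
print(ticket.close_job())"
```

```text
the job is handed in; nothing more can be done
None
```

The job is handed in: the crank points at the middle of the yellow post to within about 2 mrad (0.5 mm), the feeler rests on its stop, the hand is clear, and I touched no loose parts (18 s used; the verdict was not reported back).

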